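Feel a row of drilled holes for burrs

TASK

Feel the freshly drilled holes in the thin aluminium disc for burrs: with closed fingertips pointing straight down, start on the hole next to the notch in the rim and run lightly along the curved row, centred on each of the seven holes in turn and touching the disc there, to the last hole, then lift clear. The disc bends easily: do not press hard on it, lift it or turn it on its table, and leave everything else where it is.

Things in the scene. Friction and masses are not known exactly. Their poses are not given: they have to be found in the camera images.
- disc: the thin round disc of plain grey aluminium sheet, 300 mm across and 2 mm thick, lying level on top of a grey rotary table with its upper face 100 mm above the bench; origin at its centre, on its underside. A black star knob (27 mm radius, top 37 mm above the disc's face, on a steel washer of 30 mm radius) clamps its middle. The thin plate is springy: at the row of holes it yields about 1 mm for every 3 N pressed down, and springs back
- notch (a point): the U-shaped notch in the disc's rim, 18 mm wide, open outwards; the point is on the disc's upper face, 135 mm from its centre, 30 mm along the circle before the first hole
- hole1: the first of the seven drilled holes (16 mm diameter, through) with the piece of plate around it; it is the hole next to the notch; origin at the hole's centre on the disc's upper face, 135 mm from the disc's centre; x points outwards to the rim (15 mm away), y along the row towards the higher-numbered holes, z up. Holes are 30 mm apart along the circle
- hole2: the second of the seven drilled holes (16 mm diameter, through) with the piece of plate around it; origin at the hole's centre on the disc's upper face, 135 mm from the disc's centre; x points outwards to the rim (15 mm away), y along the row towards the higher-numbered holes, z up. Holes are 30 mm apart along the circle
- hole3: the third of the seven drilled holes (16 mm diameter, through) with the piece of plate around it; origin at the hole's centre on the disc's upper face, 135 mm from the disc's centre; x points outwards to the rim (15 mm away), y along the row towards the higher-numbered holes, z up. Holes are 30 mm apart along the circle
- hole4: the fourth of the seven drilled holes (16 mm diameter, through) with the piece of plate around it; origin at the hole's centre on the disc's upper face, 135 mm from the disc's centre; x points outwards to the rim (15 mm away), y along the row towards the higher-numbered holes, z up. Holes are 30 mm apart along the circle
- hole5: the fifth of the seven drilled holes (16 mm diameter, through) with the piece of plate around it; origin at the hole's centre on the disc's upper face, 135 mm from the disc's centre; x points outwards to the rim (15 mm away), y along the row towards the higher-numbered holes, z up. Holes are 30 mm apart along the circle
- hole6: the sixth of the seven drilled holes (16 mm diameter, through) with the piece of plate around it; origin at the hole's centre on the disc's upper face, 135 mm from the disc's centre; x points outwards to the rim (15 mm away), y along the row towards the higher-numbered holes, z up. Holes are 30 mm apart along the circle
- hole7: the last of the seven drilled holes (16 mm diameter, through) with the piece of plate around it; origin at the hole's centre on the disc's upper face, 135 mm from the disc's centre; x points outwards to the rim (15 mm away), y along the row towards the higher-numbered holes, z up. Holes are 30 mm apart along the circle
- nut: loose hexagon nut, 24 mm over flats, 13 mm high, lying on the disc inside the row of holes; origin at its underside. Leave alone
- washer: loose steel washer, 30 mm across, 4 mm thick, lying on the disc inside the row of holes; origin at its underside. Leave alone
- spanner: open-ended spanner, 190 mm long, lying on the bench; origin under its middle. Leave alone
- deburrer: hand deburring tool like a screwdriver, 170 mm long, blue handle, lying on the bench; origin under its middle. Leave alone
- oil_bottle: white plastic oil bottle, 58 mm across, 150 mm tall, standing on the bench; origin at its underside. Leave alone
- tin: steel tin, 74 mm across, 85 mm tall, standing on the bench; origin at its underside. Leave alone
- wood_block: pale wooden bar 190 x 45 x 35 mm lying on the bench; origin at its underside. Leave alone
- caliper: vernier caliper, 225 mm long, 12 mm thick, lying flat on the bench; origin at its underside. Leave alone

How it is judged (in metres and radians):
On the way, in this order (a step that is already met when the one before it is completed fails the run):
1. the fingertips touch the disc over hole 1, centred on it within 13 mm (contact force between the fingers and hole1 above 0.2 N and horizontal distance between the grasp point and hole1 below 0.013 m), for 0.1 s.
2. the fingertips touch the disc over hole 2, centred on it within 13 mm (contact force between the fingers and hole2 above 0.2 N and horizontal distance between the grasp point and hole2 below 0.013 m), for 0.1 s.
3. the fingertips touch the disc over hole 3, centred on it within 13 mm (contact force between the fingers and hole3 above 0.2 N and horizontal distance between the grasp point and hole3 below 0.013 m), for 0.1 s.
4. the fingertips touch the disc over hole 4, centred on it within 13 mm (contact force between the fingers and hole4 above 0.2 N and horizontal distance between the grasp point and hole4 below 0.013 m), for 0.1 s.
5. the fingertips touch the disc over hole 5, centred on it within 13 mm (contact force between the fingers and hole5 above 0.2 N and horizontal distance between the grasp point and hole5 below 0.013 m), for 0.1 s.
6. the fingertips touch the disc over hole 6, centred on it within 13 mm (contact force between the fingers and hole6 above 0.2 N and horizontal distance between the grasp point and hole6 below 0.013 m), for 0.1 s.
7. the fingertips touch the disc over hole 7, centred on it within 13 mm (contact force between the fingers and hole7 above 0.2 N and horizontal distance between the grasp point and hole7 below 0.013 m), for 0.1 s.
At the end, for the whole second after the job is handed in: all seven holes were felt in order from the notch; the fingers are off the disc, which is at rest with its holes within 6 mm of where they began, and every loose thing lies within 15 mm of where it began (distance of each of hole1, hole7 from where it was at the start of the episode below 0.006 m and distance of each of nut, washer, spanner, deburrer, oil_bottle, tin, wood_block, caliper from where it was at the start of the episode below 0.015 m and angular speed of disc below 0.1 rad/s); the robot touches nothing.
It fails at once if the disc is pressed with more than 15 N (contact force between any of the fingers, the arm and disc above 15 N).
It fails at once if the disc is turned, lifted or bent so that a hole moves more than 10 mm (distance of any of hole1, hole4, hole7 from where it was at the start of the episode above 0.01 m).
It fails at once if a loose thing on the disc or bench is moved more than 15 mm (distance of any of nut, washer, spanner, deburrer, oil_bottle, tin, wood_block, caliper from where it was at the start of the episode above 0.015 m).
It also fails if it takes over 48 s, if anything falls off the work surface, if the arm or the gripper's body presses on something with over 40 N, if the wrist force passes 120 N, or if a joint passes its speed limit or range.

ROBOT

A 6-joint arm with a two-finger parallel gripper is mounted at the origin on the work surface. World frame = base frame: x ahead of the robot, y to its left, z up, the work surface at z = 0. Lengths are in m, angles in degrees, forces in N, time in s.
With the tool pointing down it reaches from about 0.275 to 0.85 m from the base axis. Payload 19 kg.
Tool frame: the origin (TCP) lies at the very end of the fingers, on their centre line; the grasp point (between the pads) lies 19 mm behind it (bot.hold_point_z is the distance from the TCP to the grasp point, in m); z points along the fingers, y is the line along which they close (so a half turn about z gives the same grasp; the last joint's range is limited). The gripper opens to 85 mm and grips with 20 to 120 N. Pads are 22 mm wide; open, the fingers measure 114 mm over their backs; the gripper's body (76 mm by 85 mm) begins 54 mm behind the grasp point. The pads swing forward as they close: fully open they stand 13 mm farther back than shut.
Start: joints at [57.124, 8.623, 82.357, -0, 89.026, -7.678], TCP at [0.245, 0.52, 0.231] pointing down, gripper open.
Joint ranges: [-160.23, 160.23], [-39.13, 120.54], [6.94, 153.29], [-79.49, 259.48], [9.18, 160.14], [-161.06, 161.06]. Speed limits (degrees/s): [108.29, 108.29, 127.2, 172.46, 172.46, 172.46].

INTERFACE

Orientations are given as [roll, pitch, yaw] about the fixed x, y, z axes, in that order (R = Rz(yaw) Ry(pitch) Rx(roll)).
In Python, from bench import bot, viewer, ticket gives the robot as it stands. The module is installed in compiled form; this text tells all that it offers.
- The arm moves only by the tool drive_tool, never from a script. Its argument "commands" is a list of rows, each a list of 3 entries, a list of its own where there are three numbers: the shift along the tool's x, y, z in m, then the turn about the tool's z in degrees, then the opening in per cent of the stroke, from 0 (shut) to 100 (fully open). A call has 1 to 12 rows; each row is the pose to reach, as a shift and turn from the pose commanded when the call began, along the tool's axes at that moment; what a row does not reach only later rows make up. A row lasts 1/8 s, in which the tool goes at most 62.5 mm and 10.7 degrees, less where a joint would pass 70% of its speed; a pose out of reach is approached as far as the arm can. A call with a gripper value outside its range is refused whole. The fingers move at their own pace and stop on an object; "force" is the grip in N (left out, the last holds). Time passes only in rows, so rows that repeat a pose let the fingers close. It gives the time, the measured TCP pose, the force, the opening and the grip force at its end, in the units of the state.
- bot.sense(): the state, without advancing time (a new reading comes with each control period).
- viewer.read_camera(name): name is "scene" or "top" or "wrist"; returns (picture, depth): 400x640x3 uint8, red, green, blue; 400x640 float32, m along the optical axis (not along the pixel's ray), 0 where there is no reading.
- viewer.camera_info(name): a dict with "camera_matrix" (3x3 intrinsics, pixels), "dist" ([k1, k2, p1, p2, k3] as OpenCV has them; the pictures are not rectified), "xyz" and "rotation" of the camera in the world. Camera axes: x right, y down, z forward; pixel columns grow to the right and rows downward; lengths in m; the calibration is good to about 2 mm. A picture is of the moment at which its call begins: read the wrist's pose just before it. camera_info takes no time and is no camera call; for the wrist camera it gives the pose at the moment of the call.
- ticket.hand_in(): hands the job in; it is judged then, once.
The state is a dict: "time_s": time; "joint_pos": joint angles; "dq": joint speeds; "joint_efforts": joint torques, N m; "tool_pos": TCP position; "ee_rot": TCP orientation; "contact_force": force on the tool from outside, world axes, zero at the start; "moment": the same for the moment, N m; "grip_width": opening from 0.0 (shut) to 1.0 (fully open); "finger_force": force on a finger pad.
Only numpy, scipy, OpenCV 4.12 (cv2) and the standard library are available. Lean on these libraries where they do the work, as an engineer would, in place of code of your own. Each camera call takes 0.05 s, during which the arm holds its last target. There are 200 camera calls.

## Working session

There is one attempt and no reset: what is moved stays moved. The work goes in short steps, Python scripts to look and compute and a tool call to move; the robot and the scene stay as the last step left them, time stands still between calls to the robot, and variables do not carry over. Pictures are saved under pics/ and viewed, at most 10 in all, crops included, and the job is handed in when it is done.

Besides the shell and the picture viewer there is one more tool, called after "Emit:" as name(argument=value, ...) on one line, values as JSON. drive_tool: Moves the arm, as the interface text tells. Its arguments: {"type":"object","properties":{"commands":{"type":"array","items":{"type":"array"}},"force":{"type":"number"}},"required":["commands"]}

```bash
mkdir -p pics
python3 - <<'E'
from bench import bot, viewer
import cv2,numpy as np
s=bot.sense();print(s['time_s'],s['tool_pos'],s['ee_rot'],s['contact_force'],s['grip_width'],bot.hold_point_z)
for n in("top","scene"):
    p,d=viewer.read_camera(n);cv2.imwrite(f'pics/{n}.png',p[:,:,::-1]);np.savez(f'{n}.npz',p=p,d=d)
    i=viewer.camera_info(n);print(n,i)
E
```

```text
0.0 [0.24470491 0.52006169 0.2306941 ] [-1.79931637e+02 -8.92152864e-03  1.54802182e+02] [-0.01968003 -0.54800774 -0.13186915] 1.0037163712194848 0.0187
top {'camera_matrix': array([[363.03585386,   0.        , 320.70731579],
       [  0.        , 363.03585386, 198.44145233],
       [  0.        ,   0.        ,   1.        ]]), 'dist': array([-0.04378306,  0.        ,  0.        ,  0.        ,  0.        ]), 'xyz': array([0.45819759, 0.01733552, 1.00736688]), 'rotation': array([-175.16541186,   -0.40824893,  -91.09899538])}
scene {'camera_matrix': array([[362.54697866,   0.        , 314.83015665],
       [  0.        , 362.54697866, 209.98153481],
       [  0.        ,   0.        ,   1.        ]]), 'dist': array([-0.06857244,  0.        ,  0.        ,  0.        ,  0.        ]), 'xyz': array([ 1.06959588, -0.03731349,  0.98418705]), 'rotation': array([-1.48992842e+02, -4.05352274e-02,  8.52892977e+01])}
```

View pics/top.png

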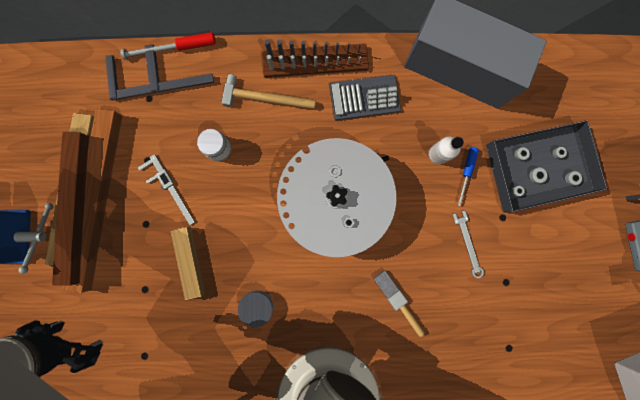

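View pics/scene.png

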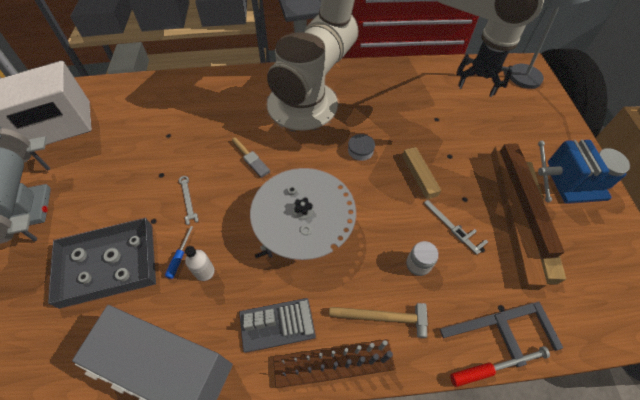

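The top view shows the disc centred near (337,197), with the row of holes down its left side from about (307,147) to (291,226). The washer is at (336,171), the nut at (348,222). The notch is too small to see here, so I'll measure and zoom in.

```bash
cat > h.py <<'E'
import numpy as np,cv2
from scipy.spatial.transform import Rotation as R
def ray(i,px,z):
    K=i['camera_matrix'];u=cv2.undistortPoints(np.array(px,float).reshape(-1,1,2),K,np.array(i['dist'])).reshape(-1,2)
    d=np.c_[u,np.ones(len(u))]@R.from_euler('xyz',i['rotation'],degrees=True).as_matrix().T
    o=np.array(i['xyz']);return o+d*((z-o[2])/d[:,2])[:,None]
def fitc(P):
    A=np.c_[2*P[:,:2],np.ones(len(P))];s=np.linalg.lstsq(A,(P[:,:2]**2).sum(1),rcond=None)[0]
    return s[:2],np.sqrt(s[2]+s[:2]@s[:2])
def orange(p):
    h=cv2.cvtColor(p,cv2.COLOR_RGB2HSV);return (h[...,1]>90).astype(np.uint8)*255
E
python3 - <<'E'
from h import *
from bench import viewer
p=np.load('top.npz')['p'];i=viewer.camera_info('top')
m=255-orange(p)
n,l,st,c=cv2.connectedComponentsWithStats(m);k=l[197,310];M=(l==k).astype(np.uint8)
cs,h=cv2.findContours(M,cv2.RETR_CCOMP,cv2.CHAIN_APPROX_NONE)
cs_=max(cs,key=len);P=ray(i,cs_[:,0],.1)
C,r=fitc(P)
for _ in range(5):
    e=abs(np.hypot(*(P[:,:2]-C).T)-r);C,r=fitc(P[e<max(.002,np.median(e)*1.5)])
print('disc',C,r,len(P),st[k])
g=cv2.cvtColor(p,cv2.COLOR_RGB2HSV)[...,1]
x,y,w,hh=265,127,145,142
cv2.imwrite('pics/topcrop.png',cv2.resize(p[y:y+hh,x:x+w,::-1],None,fx=4,fy=4,interpolation=cv2.INTER_CUBIC))
for q in cs:
    a=cv2.contourArea(q)
    if q is not cs_ and a>3:
        mm=cv2.moments(q);u=[mm['m10']/mm['m00'],mm['m01']/mm['m00']];w3=ray(i,[u],.1)[0];v=w3[:2]-C
        print(np.round(u,1),a,w3.round(3),np.hypot(*v).round(4),np.degrees(np.arctan2(v[1],v[0])).round(1))
E
```

```text
disc [ 0.53931173 -0.03019162] 0.14928295845735678 356 [  277   138   120   119 10996]
[291.2 225.5] 36.0 [0.469 0.084 0.1  ] 0.1346 121.7
[285.6 214.8] 35.0 [0.495 0.098 0.1  ] 0.1354 108.9
[283.  203.3] 35.5 [0.524 0.104 0.1  ] 0.1352 96.4
[283.1 191.2] 33.5 [0.555 0.104 0.1  ] 0.1346 83.4
[285.7 179.3] 33.5 [0.585 0.097 0.1  ] 0.1348 70.3
[290.7 168.7] 36.5 [0.612 0.084 0.1  ] 0.1349 57.6
[386.7 157.3] 5.5 [ 0.637 -0.16   0.1  ] 0.1624 -53.2
[298.  159.4] 33.0 [0.635 0.065 0.1  ] 0.135 44.9
```

View pics/topcrop.png

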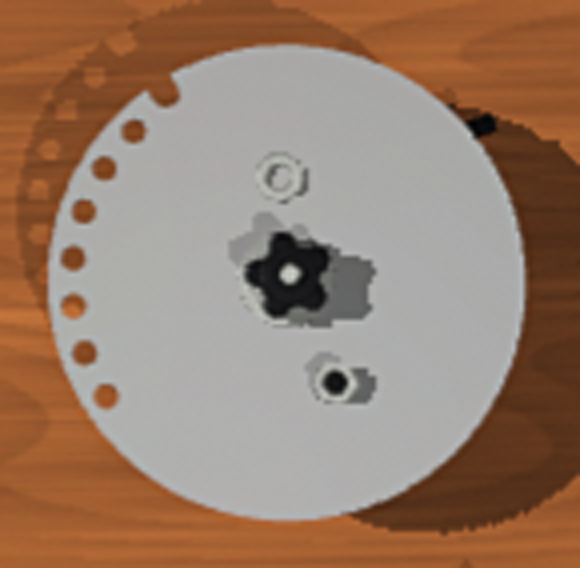

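Seven holes lie at r = 135 mm with 12.7° spacing. The notch is near (162,92) in the crop, about 32°, beside the upper hole at 45°. So hole 1 is at about (0.635, 0.065) and hole 7 at (0.469, 0.084). I'll move above hole 1 with the fingers closing on the way.

Emit:
drive_tool(commands=[[[-0.03, -0.013, 0], 0, 0], [[-0.08, -0.036, 0], 0, 0], [[-0.13, -0.058, 0], 0, 0], [[-0.18, -0.08, 0], 0, 0], [[-0.23, -0.103, 0], 0, 0], [[-0.28, -0.125, 0], 0, 0], [[-0.33, -0.148, 0], 0, 0], [[-0.38, -0.17, 0], 0, 0], [[-0.43, -0.193, 0], 0, 0], [[-0.48, -0.215, 0], 0, 0], [[-0.53, -0.237, 0], 0, 0], [[-0.547, -0.245, 0], 0, 0]], force=20)

```text
time_s: 1.6
tool_pos: [0.6367, 0.0632, 0.2302]
ee_rot: [-179.9, -0.1, 154.7]
contact_force: [0.2, -0.3, 0.5]
grip_width: -0.002
finger_force: 0.0
```

```bash
cat >> h.py <<'E'
C=np.array([.5393,-.0302])
def hole(k):
    a=np.radians(83.3+12.73*(k-4));return C+.135*np.array([np.cos(a),np.sin(a)])
def shift(s,T):
    return R.from_euler('xyz',s['ee_rot'],degrees=True).as_matrix().T@(np.array(T)-s['tool_pos'])
E
python3 - <<'E'
from h import *
from bench import bot,viewer
s=bot.sense();print(s['time_s'],s['tool_pos'],s['ee_rot'],s['contact_force'],s['grip_width'],s['dq'])
i=viewer.camera_info('wrist');p,d=viewer.read_camera('wrist');cv2.imwrite('pics/w1.png',p[:,:,::-1])
print('to h1',shift(s,[*hole(1),.15]))
m=orange(p);cs,_=cv2.findContours(m,cv2.RETR_LIST,cv2.CHAIN_APPROX_NONE)
for q in cs:
    a=cv2.contourArea(q)
    if 60<a<5000:
        mm=cv2.moments(q);u=[mm['m10']/mm['m00'],mm['m01']/mm['m00']];w=ray(i,[u],.1)[0]
        e=[np.hypot(*(w[:2]-hole(k))) for k in range(1,8)];print(np.round(u,1),a,w.round(4),1+np.argmin(e),min(e).round(4))
for k in range(1,8):print(k,hole(k).round(4))
E
```

```text
1.6 [0.63666262 0.06320578 0.2302476 ] [-1.79947202e+02 -6.11642180e-02  1.54669267e+02] [ 0.18287199 -0.27930808  0.52840084] -0.002188093923970546 [ -8.34954992   8.43327257 -11.10380056   0.70926711   2.84367727
  -9.13069966]
to h1 [0.00275733 0.00120287 0.08024952]
[413.5 329.6] 141.0 [0.8346 0.0878 0.1   ] 1 0.2013
[517.8 248.4] 1539.5 [0.7817 0.2252 0.1   ] 1 0.2172
[325.4 188.2] 141.0 [0.6331 0.0669 0.1   ] 1 0.0021
[332.6 158.9] 164.0 [0.6094 0.0858 0.1   ] 2 0.0024
[333.3 127.3] 180.5 [0.5825 0.0989 0.1   ] 3 0.0025
[326.5  94. ] 202.0 [0.5531 0.1056 0.1   ] 4 0.0026
[312.3  61.1] 227.5 [0.5231 0.1058 0.1   ] 5 0.0026
[290.5  30.4] 255.0 [0.4937 0.0993 0.1   ] 6 0.0028
[261.8   6.6] 211.5 [0.4678 0.0856 0.1   ] 7 0.0012
1 [0.6346 0.0654]
2 [0.6112 0.0841]
3 [0.5842 0.0971]
4 [0.5551 0.1039]
5 [0.5251 0.1041]
6 [0.4959 0.0976]
7 [0.4688 0.0849]
```

View pics/w1.png

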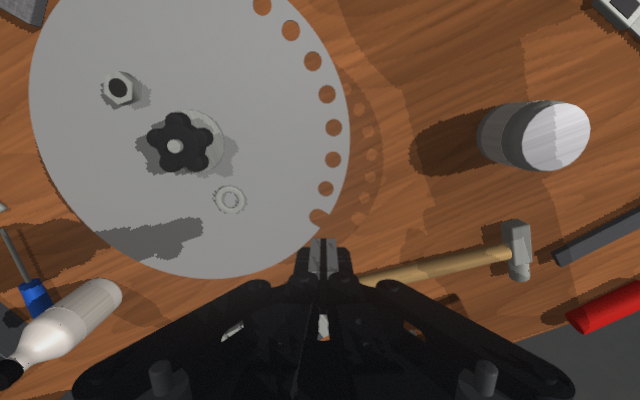

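The wrist view shows holes 1 to 7 running from (325,188) to (262,7), with the notch at (318,216) beside hole 1. Every hole agrees with the top view to within 3 mm. Next I descend.

Emit:
drive_tool(commands=[[[0.001, 0.001, 0.02], 0, 0], [[0.001, 0.001, 0.05], 0, 0], [[0.001, 0.001, 0.08], 0, 0], [[0.001, 0.001, 0.105], 0, 0], [[0.001, 0.001, 0.118], 0, 0], [[0.001, 0.001, 0.122], 0, 0], [[0.001, 0.001, 0.122], 0, 0], [[0.001, 0.001, 0.122], 0, 0], [[0.001, 0.001, 0.122], 0, 0]])

```text
time_s: 2.78
tool_pos: [0.6352, 0.067, 0.1099]
ee_rot: [180.0, 0.0, 154.8]
contact_force: [0.1, -0.9, 0.3]
grip_width: -0.005
finger_force: 0.0
```

Run:
```python
from h import *
from bench import bot
s=bot.sense();print(s['time_s'],s['tool_pos'],s['ee_rot'],s['contact_force'])
W=C+[-.001,.001]
for k in range(1,8):print(k,shift(s,[*(hole(k)+[-.0007,.001]),.1]).round(4))
```

```text
2.775 [0.63518948 0.06698451 0.1099125 ] [1.79984933e+02 4.34635900e-02 1.54798027e+02] [ 0.09458064 -0.90480336  0.27892807]
1 [ 0.001  -0.0011  0.0099]
2 [0.0301 0.0058 0.0099]
3 [0.06   0.0062 0.0099]
4 [ 0.0893 -0.0001  0.0098]
5 [ 0.1164 -0.0127  0.0098]
6 [ 0.1402 -0.031   0.0098]
7 [ 0.1593 -0.054   0.0098]
```

Emit:
drive_tool(commands=[[[0.001, -0.001, 0.004], 0, 0], [[0.001, -0.001, 0.007], 0, 0], [[0.001, -0.001, 0.008], 0, 0], [[0.001, -0.001, 0.009], 0, 0], [[0.001, -0.001, 0.009], 0, 0], [[0.001, -0.001, 0.009], 0, 0]])

```text
time_s: 3.52
tool_pos: [0.6337, 0.0665, 0.1004]
ee_rot: [-180.0, 0.0, 154.8]
contact_force: [-0.9, -0.1, 0.2]
grip_width: -0.002
finger_force: 0.0
```

Emit:
drive_tool(commands=[[[0, 0, 0.001], 0, 0], [[0, 0, 0.001], 0, 0], [[0, 0, 0.001], 0, 0]])

```text
time_s: 3.9
tool_pos: [0.6337, 0.0665, 0.0994]
ee_rot: [-180.0, 0.0, 154.8]
contact_force: [0.8, 0.3, 1.7]
grip_width: -0.001
finger_force: 0.5
```

Emit:
drive_tool(commands=[[[0, 0, 0.0005], 0, 0], [[0, 0, 0.0005], 0, 0], [[0, 0, 0.0005], 0, 0]])

```text
time_s: 4.28
tool_pos: [0.6337, 0.0665, 0.0988]
ee_rot: [-180.0, 0.0, 154.8]
contact_force: [0.5, 0.3, 1.9]
grip_width: -0.003
finger_force: 0.9
```

About 2 N of contact at hole 1. Now I slide along the arc to hole 2.

Emit:
drive_tool(commands=[[[0.004, 0.001, 0], 0, 0], [[0.009, 0.003, 0], 0, 0], [[0.014, 0.004, 0], 0, 0], [[0.019, 0.005, 0], 0, 0], [[0.024, 0.006, 0], 0, 0], [[0.029, 0.007, 0], 0, 0], [[0.029, 0.007, 0], 0, 0], [[0.029, 0.007, 0], 0, 0]])

```text
time_s: 5.28
tool_pos: [0.6104, 0.0853, 0.0988]
ee_rot: [180.0, -0.0, 154.8]
contact_force: [0.5, 0.2, 1.4]
grip_width: -0.001
finger_force: 0.9
```

Emit:
drive_tool(commands=[[[0.005, 0.001, 0.0003], 0, 0], [[0.01, 0.001, 0.0003], 0, 0], [[0.015, 0.001, 0.0003], 0, 0], [[0.02, 0.001, 0.0003], 0, 0], [[0.025, 0.001, 0.0003], 0, 0], [[0.03, 0, 0.0003], 0, 0], [[0.03, 0, 0.0003], 0, 0], [[0.03, 0, 0.0003], 0, 0]])

```text
time_s: 6.28
tool_pos: [0.5832, 0.098, 0.0985]
ee_rot: [-180.0, -0.0, 154.8]
contact_force: [0.7, -0.3, 1.2]
grip_width: -0.001
finger_force: 1.1
```

Emit:
drive_tool(commands=[[[0, 0, 0.0005], 0, 0], [[0.005, -0.001, 0.0005], 0, 0], [[0.01, -0.002, 0.0005], 0, 0], [[0.015, -0.003, 0.0005], 0, 0], [[0.02, -0.004, 0.0005], 0, 0], [[0.025, -0.005, 0.0005], 0, 0], [[0.029, -0.006, 0.0005], 0, 0], [[0.029, -0.006, 0.0005], 0, 0], [[0.029, -0.006, 0.0005], 0, 0]])

```text
time_s: 7.4
tool_pos: [0.5544, 0.1049, 0.098]
ee_rot: [-180.0, -0.0, 154.8]
contact_force: [0.4, 0.2, 2.7]
grip_width: -0.001
finger_force: 1.5
```

Emit:
drive_tool(commands=[[[0.005, -0.002, 0], 0, 0], [[0.01, -0.004, 0], 0, 0], [[0.014, -0.006, 0], 0, 0], [[0.019, -0.008, 0], 0, 0], [[0.023, -0.01, 0], 0, 0], [[0.027, -0.013, 0], 0, 0], [[0.027, -0.013, 0], 0, 0], [[0.027, -0.013, 0], 0, 0]])

```text
time_s: 8.4
tool_pos: [0.5245, 0.1046, 0.098]
ee_rot: [-180.0, -0.0, 154.8]
contact_force: [-0.8, 0.5, 2.7]
grip_width: 0.001
finger_force: 1.5
```

Emit:
drive_tool(commands=[[[0.004, -0.003, 0], 0, 0], [[0.008, -0.006, 0], 0, 0], [[0.012, -0.009, 0], 0, 0], [[0.016, -0.012, 0], 0, 0], [[0.02, -0.015, 0], 0, 0], [[0.024, -0.018, 0], 0, 0], [[0.024, -0.018, 0], 0, 0], [[0.024, -0.018, 0], 0, 0]])

```text
time_s: 9.4
tool_pos: [0.495, 0.0986, 0.098]
ee_rot: [-180.0, -0.0, 154.8]
contact_force: [-0.6, 0.4, 2.8]
grip_width: 0.0
finger_force: 1.5
```

Emit:
drive_tool(commands=[[[0.004, -0.004, 0], 0, 0], [[0.007, -0.008, 0], 0, 0], [[0.01, -0.012, 0], 0, 0], [[0.013, -0.016, 0], 0, 0], [[0.016, -0.019, 0], 0, 0], [[0.019, -0.023, 0], 0, 0], [[0.019, -0.023, 0], 0, 0], [[0.019, -0.023, 0], 0, 0]])

```text
time_s: 10.4
tool_pos: [0.4681, 0.0858, 0.098]
ee_rot: [-180.0, -0.0, 154.8]
contact_force: [0.2, 1.2, 3.7]
grip_width: 0.003
finger_force: 1.5
```

Contact held to hole 7, within 1 mm of target. Now I lift clear.

Emit:
drive_tool(commands=[[[0, 0, -0.005], 0, 0], [[0, 0, -0.02], 0, 0], [[0, 0, -0.05], 0, 0], [[0, 0, -0.09], 0, 0], [[0, 0, -0.12], 0, 0], [[0, 0, -0.13], 0, 0], [[0, 0, -0.13], 0, 0], [[0, 0, -0.13], 0, 0]])

```text
time_s: 11.4
tool_pos: [0.4677, 0.0858, 0.2269]
ee_rot: [-180.0, -0.1, 154.8]
contact_force: [0.3, 0.0, -0.2]
grip_width: -0.002
finger_force: 0.0
```

Run:
```python
from h import *
from bench import bot,viewer,ticket
s=bot.sense();print(s['time_s'],s['tool_pos'],s['contact_force'],abs(s['dq']).max())
p,d=viewer.read_camera('scene');q=np.load('scene.npz')['p']
D=(abs(p.astype(int)-q).max(2)>60);print('changed on disc area',D[170:260,245:360].sum())
print(ticket.hand_in())
```

```text
11.4 [0.46770442 0.08581795 0.22690472] [ 0.31647862  0.00961374 -0.22961594] 0.15362343073430892
changed on disc area 0
the job is handed in; nothing more can be done
None
```

I felt all seven holes in order from the notch with a light touch (readings 1 to 4 N), lifted the fingers clear, and handed the job in at 11.4 s; a before/after picture comparison showed no change on the disc, but no verdict came back.

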